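Lock a screen-printing frame with its lever clamp

ROBOT

A 7-joint arm with a two-finger parallel gripper is mounted at the origin on the work surface. World frame = base frame: x ahead of the robot, y to its left, z up, the work surface at z = 0. Lengths are in m, angles in rad, forces in N, time in s.
With the tool pointing down it reaches from about 0.4 to 0.75 m from the base axis. Payload 19.5 kg.
Tool frame: the origin (TCP) lies midway between the tips of the shut fingers; the grasp point (between the pads) lies 19 mm behind it (r.grip_depth is the distance from the TCP to the grasp point, in m); z points along the fingers, y is the line along which they close (so a half turn about z gives the same grasp; the last joint's range is limited). The gripper opens to 85 mm and grips with 20 to 120 N. Pads are 22 mm wide; open, the fingers measure 114 mm over their backs; the gripper's body (76 mm by 85 mm) begins 54 mm behind the grasp point. The pads swing forward as they close: fully open they stand 13 mm farther back than shut.
Start: joints at [1.129, 0.707, -0.028, 1.485, 0.022, 0.951, -0.075], TCP at [0.224, -0.53, 0.231] pointing down, gripper open.
Joint ranges: [-2.71, 2.71], [-0.32, 2.16], [-1.57, 1.52], [0, 2.45], [-1.46, 4.6], [0, 2.02], [-2.83, 2.83]. Speed limits (rad/s): [1.89, 1.89, 2.57, 2.57, 3.01, 3.01, 3.01].

INTERFACE

Orientations are given as a unit quaternion [w, x, y, z].
In Python, from plant import r gives the robot as it stands.
- The arm moves only by the tool move_arm, never from a script. Its argument "steps" is a list of rows, each an object with "grip": the opening, from 0 (shut) to 1 (fully open); "translation": the shift along the tool's x, y, z in units of 25 mm (1.0 is 25 mm), a list of three; "twist": the turn, a rotation vector about the tool's x, y, z in rad, a list of three. In form: [{"grip": grip, "translation": [x, y, z], "twist": [wx, wy, wz]}, ...]. A call has 1 to 12 rows; each row shifts and turns the commanded pose from where the row before left it, along the tool's axes as they then stand; what a row does not reach is not made up. A row lasts 1/8 s, in which the tool goes at most 62.5 mm and 10.7 degrees, less where a joint would pass 70% of its speed; a pose out of reach is approached as far as the arm can. A call is refused whole if a number of a shift passes 1 or a number of a turn 0.188, either way. A call with a gripper value outside its range is refused whole. The fingers move at their own pace and stop on an object; "force" is the grip in N (left out, the last holds). Time passes only in rows, so rows that do not move let the fingers close. It gives the time, the measured TCP pose, the force, the opening and the grip force at its end, in the units of the state.
- r.observe(): the state, without advancing time (a new reading comes with each control period).
- r.capture(name): name is "side" or "top"; returns a dict with "color" (400x640x3 uint8, red, green, blue), "intrinsics" (3x3 intrinsics, pixels), "pose" (4x4, takes a point from camera to world coordinates). Camera axes: x right, y down, z forward; pixel columns grow to the right and rows downward; lengths in m; the calibration is good to about 2 mm. A picture is of the moment at which its call begins. There is no depth.
- r.close_job(): hands the job in; it is judged then, once.
Trained networks look in a picture, given as the dict that the camera call returned (one of the last four; its "shot" number tells which), for a name from the list of things; names that differ only in an ending like _2 or _b are one class to them, and where a whole thing is asked for, a point or a joint stands for the part that bears it (a point fixed in the world has none). Each returns a list of dicts, best first, with "conf" (0 to 1); they miss things now and then, are a little off and sometimes report something else, mostly with a low value. They report only what shows in the picture. A call takes as long as a camera call.
- r.find_in(picture, name): "pixel" ([column, row] in pixels, amid what is visible of it).
- r.cut_out(picture, name): "pixels" (400x640 bool, what is visible of it) and "pixel" ([column, row] in pixels, amid what is visible of it).
- r.pinpoint(picture, name): "pixel" ([column, row] in pixels: a listed point, or the origin of a listed thing).
The state is a dict: "t": time; "joint_positions": joint angles; "dq": joint speeds; "joint_efforts": joint torques, N m; "tcp_pos": TCP position; "eef_rot": TCP orientation; "ft_force": force on the tool from outside, world axes, zero at the start; "wrist_torque": the same for the moment, N m; "opening": finger opening in m; "grip_force": force on a finger pad.
Only numpy, scipy, OpenCV 4.12 (cv2) and the standard library are available. Lean on these libraries where they do the work, as an engineer would, in place of code of your own. Each camera call takes 0.05 s, during which the arm holds its last target. There are 200 camera calls.

TASK

The printing screen is held on its board by two strap clamps, and one of them is still open: its lever stands upright. Screw that clamp's lever bolt clockwise until it is just snug on the strap (finger-tight: a clear resistance beyond the drag of the thread, not cranked hard), then fold its lever all the way down flat so that it locks, and let go. Leave the other things where they are.

Things in the scene. Friction and masses are not known exactly. Their poses are not given: they have to be found in the camera images.
- bolt: lever bolt of the open clamp. Origin on its axis at the cross pin on which its lever folds, about 63 mm above the table at the start. z is the axis, up; x the level direction towards which the lever folds down; y along the cross pin. Bolt and lever turn together about z without end; clockwise from above tightens, and the quick multi-start thread lowers the bolt by 10 mm per full turn (1.6 mm/rad)
- thread (a point): mouth of the bolt's threaded boss under the strap, on the axis. Its locking thread drags with 0.27 Nm (plus 0.3 per rad/s). Once the cams touch the washers, 0.6 to 3.1 rad from the start, force grows by about 100 N and torque by 0.16 Nm per rad. Snug is 0.05 to 0.15 Nm above the drag (30 to 95 N). The head springs back about 0.1 rad if let go; pushing or lifting the lever falsifies the torque
- lever (a joint): folding angle of the open clamp's lever on its cross pin, rad: 0 upright, 1.55 flat (end stop). It stays where it is left. Folding turns the greased cams against the washers: once snug this takes up to 0.4 Nm about the cross pin, 4 to 6 N at the lever's end, and adds about 60 N of clamping force; just before flat it goes over centre and stays shut
- lever_grip (a point): middle of the lever's black blade, 60 mm from the cross pin. The blade is a flat bar 20 mm wide (along the cross pin) and 9 mm thick (along the fold direction), 30 to 88 mm from the cross pin (10 mm thick beyond 74). Axes: z along the blade to its free end, y along the cross pin, x the fold direction while upright
- strap: aluminium strap of the open clamp, 100 x 44 x 8 mm, lying level, its toe on the screen's back bar; origin under the bolt axis on the board's top, x along its length away from the toe, z up. Its top is 49 mm above the table; on it, round the bolt, lie packing washers 0.3 to 3.7 mm high in all (not measured). Nothing on the board but the levers is higher. Fixed
- clamp_b: the other clamp, already locked, its lever lying flat with its top 66 mm above the table; 210 mm from the open one (either of the two can be on the left). Origin on its bolt axis on the board's top. Fixed
- board: plywood printing board 340 x 420 x 15 mm, fixed to the table, with the wooden screen frame (235 x 340 mm, bars 28 wide and 20 mm high) on it and the two clamps along the edge in its +x direction, their bolts 125 mm from its origin in x and 105 mm to either side in y. Origin on its underside; x across it, z up
- squeegee: screen-printing squeegee, a wooden bar 190 mm long and 20 mm high with a rubber blade, lying inside the screen frame; origin at the centre of its underside
- shim: small dark wood shim 60 x 18 x 8 mm lying on the board between the two clamps; origin at the centre of its underside
- ink_jar: white ink jar 72 mm across and 78 mm high standing on the table; origin at the centre of its underside
- water_cup: white cup 76 mm across and 85 mm high standing on the table; origin at the centre of its underside
- tape_roll: roll of brown tape 92 mm across and 24 mm high lying on the table; origin at the centre of its underside
- rosette: flower of seven brown cardboard tubes, 130 mm across and 45 mm high, standing on the table; origin at the centre of its underside
- sponge_a: off-white sponge block 45 x 45 x 40 mm on the table; origin at the centre of its underside
- sponge_b: off-white sponge block 50 x 40 x 35 mm on the table; origin at the centre of its underside

How it is judged:
By the outcome, as a careful person would: the job done as asked, in the order asked, and still so for the second after the job is handed in, with the robot touching nothing.
It also fails if it takes over 72 s, if anything falls off the work surface, if the arm or the gripper's body presses on something with over 40 N, if the wrist force passes 120 N, or if a joint passes its speed limit or range.

## Working session

There is one attempt and no reset: what is moved stays moved. The work goes in short steps, Python scripts to look and compute and a tool call to move; the robot and the scene stay as the last step left them, time stands still between calls to the robot, and variables do not carry over. Pictures are saved under pics/ and viewed, at most 10 in all, crops included, and the job is handed in when it is done.

Besides the shell and the picture viewer there is one more tool, called after "Call:" as name(argument=value, ...) on one line, values as JSON. move_arm: Moves the arm, as the interface text tells. Its arguments: {"type":"object","properties":{"steps":{"type":"array"},"force":{"type":"number"}},"required":["steps"]}

```bash
mkdir -p pics
cat > h.py <<'E'
import numpy as np, cv2
from plant import r
from scipy.spatial.transform import Rotation as R
def ray(p,px):
    K=np.array(p["intrinsics"]);T=np.array(p["pose"])
    d=T[:3,:3]@np.linalg.solve(K,[px[0],px[1],1]);return T[:3,3],d/np.linalg.norm(d)
def atz(p,px,z):
    o,d=ray(p,px);return o+d*(z-o[2])/d[2]
def tri(rs):
    A=sum(np.eye(3)-np.outer(d,d) for o,d in rs);b=sum((np.eye(3)-np.outer(d,d))@o for o,d in rs)
    return np.linalg.solve(A,b)
def proj(p,X):
    T=np.array(p["pose"]);c=T[:3,:3].T@(np.array(X)-T[:3,3]);u=np.array(p["intrinsics"])@c;return u[:2]/u[2]
E
python3 - <<'E'
from h import *
np.set_printoptions(precision=3,suppress=True)
P={n:r.capture(n) for n in("side","top")}
for n,p in P.items():
    cv2.imwrite(f"pics/{n}0.png",p["color"][:,:,::-1])
    print(n,np.array(p["pose"])[:3])
    for t in("bolt","lever_grip","thread","strap","clamp_b","board","shim","ink_jar","water_cup"):
        for d in r.pinpoint(p,t)[:2]: print(t,round(d["conf"],2),np.array(d["pixel"]))
s=r.observe();print({k:s[k] for k in("t","tcp_pos","eef_rot","ft_force","wrist_torque","opening")})
E
```

```text
side [[-0.86  -0.338  0.382  0.164]
 [-0.51   0.579 -0.635  0.661]
 [-0.006 -0.741 -0.671  0.769]]
bolt 0.45 [354.6 170.7]
lever_grip 0.71 [355.  155.3]
thread 0.51 [351.7 178.4]
strap 0.56 [350.4 179.2]
strap 0.33 [198.1 369.8]
clamp_b 0.71 [316.3 218.8]
board 0.8 [371.4 218.7]
ink_jar 0.86 [395.1 154.5]
water_cup 0.54 [330.1 201.9]
top [[ 0.005 -0.996  0.088  0.441]
 [-1.    -0.006 -0.012  0.05 ]
 [ 0.013 -0.088 -0.996  1.186]]
bolt 0.4 [385.6 192.5]
lever_grip 0.62 [391.7 196.8]
thread 0.5 [384.9 198.4]
thread 0.47 [382.8 198.8]
strap 0.74 [383.  197.9]
strap 0.62 [387.9 194.2]
clamp_b 0.67 [314.7 195.1]
board 0.87 [350.9 237.1]
shim 0.6 [343.6 192.1]
ink_jar 0.65 [453.  220.1]
water_cup 0.83 [191.4 232.9]
{'t': 1.0, 'tcp_pos': array([ 0.224, -0.53 ,  0.231]), 'eef_rot': array([-0.   ,  0.98 ,  0.199, -0.   ]), 'ft_force': array([ 0.288,  0.22 , -0.004]), 'wrist_torque': array([ 0.014,  0.004, -0.029]), 'opening': 0.08532649366891973}
```

View pics/top0.png

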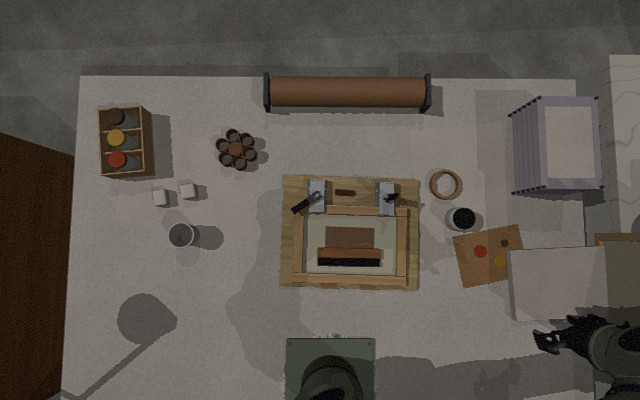

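View pics/side0.png

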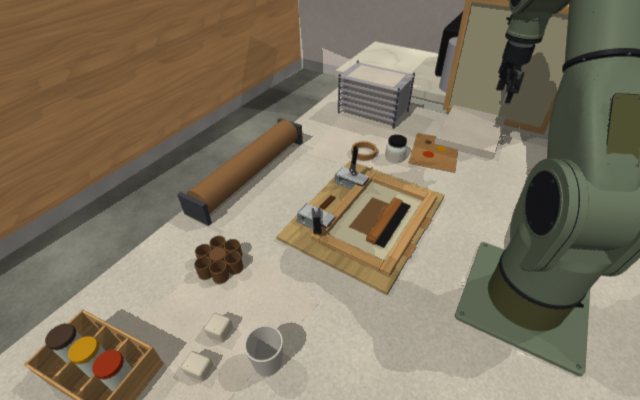

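The top view shows the open clamp at about (386,195), right of the locked one at (315,195). In the side view its lever stands upright at (353,160). Next I'll enlarge both.

Run:
```python
from h import *
np.set_printoptions(precision=4,suppress=True)
P={n:r.capture(n) for n in("side","top")}
def b(n,t):
    d=r.pinpoint(P[n],t); return np.array(d[0]["pixel"]) if d else None
for t in("bolt","lever_grip","thread","strap"):
    print(t,tri([ray(P[n],b(n,t)) for n in P]), [atz(P[n],b(n,t),{"bolt":.063,"lever_grip":.123,"thread":.041,"strap":.015}[t]) for n in P])
for t,z in(("clamp_b",.015),("board",0),("shim",.015)):
    for n in P:
        q=b(n,t)
        if q is not None: print(t,n,atz(P[n],q,z))
ims=[]
for n,(u,v) in (("top",(388,195)),("side",(352,168))):
    w=24
    ims.append(cv2.resize(P[n]["color"][v-w:v+w,u-w:u+w,::-1],(400,400),interpolation=cv2.INTER_CUBIC))
    c=r.cut_out(P[n],"lever_grip")
    for d in c[:2]:
        ys,xs=np.nonzero(d["pixels"]);pts=np.c_[xs,ys].astype(np.float32)
        print(n,d["conf"],len(xs),xs.min(),xs.max(),ys.min(),ys.max(),cv2.minAreaRect(pts))
cv2.imwrite("pics/crop1.png",np.hstack(ims))
```

```text
bolt [ 0.5597 -0.1807  0.0568] [array([ 0.5591, -0.1721,  0.063 ]), array([ 0.5562, -0.1808,  0.063 ])]
lever_grip [ 0.6372 -0.2121 -0.2522] [array([0.4966, 0.1331, 0.123 ]), array([ 0.5464, -0.1712,  0.123 ])]
thread [ 0.547  -0.1495  0.0613] [array([ 0.566 , -0.1688,  0.041 ]), array([ 0.541 , -0.1569,  0.041 ])]
strap [ 0.5495 -0.1661  0.0395] [array([ 0.565 , -0.1926,  0.015 ]), array([ 0.5492, -0.1719,  0.015 ])]
clamp_b side [0.5565 0.0385 0.015 ]
clamp_b top [0.5575 0.0462 0.015 ]
board side [ 0.4411 -0.0652 -0.    ]
board top [ 0.4359 -0.0749  0.    ]
shim side [ 0.5748 -0.0415  0.015 ]
shim top [ 0.5005 -0.3879  0.015 ]
top 0.72 12273 279 418 175 289 ((349.8184814453125, 232.90066528320312), (138.2755584716797, 112.18234252929688), 2.12109637260437)
top 0.65 88 384 398 193 201 ((391.0, 197.0), (8.0, 14.0), 90.0)
side 0.68 127 350 357 147 174 ((353.35150146484375, 160.4851531982422), (5.572208404541016, 27.16451644897461), 5.710593223571777)
```

View pics/crop1.png

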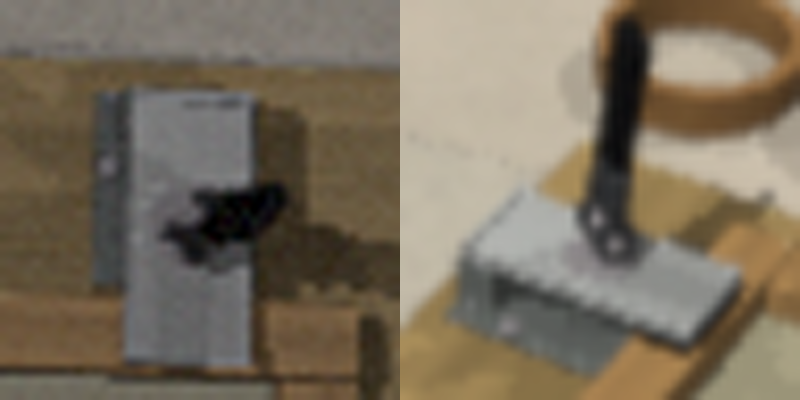

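Top crop: the blade leans up and right from the bolt, crop (205,230), to its tip (270,205). Side crop: the lever runs from (610,240) up to (628,30). I'll fit the blade box to both dark silhouettes for position and yaw.

```bash
cat > fit.py <<'E'
from h import *
from scipy.optimize import minimize
np.set_printoptions(precision=4,suppress=True)
P={n:r.capture(n) for n in("side","top")}
U=12
M={};W={}
for n,(u,v,w) in dict(top=(388,195,24),side=(352,160,24)).items():
    g=cv2.cvtColor(P[n]["color"],cv2.COLOR_RGB2GRAY)[v-w:v+w,u-w:u+w]
    W[n]=(u-w,v-w,2*w)
    G=cv2.resize(g,None,fx=U,fy=U,interpolation=cv2.INTER_CUBIC).astype(float)
    M[n]=np.clip((52-G)/20,0,1); print(n,np.percentile(g,[1,5,10,20,50]))
    cv2.imwrite(f"pics/m_{n}.png",M[n]*255)
def hull(n,c,yaw,a,b,hx,hy):
    z=.063; ex=np.array([np.cos(yaw),np.sin(yaw),0]);ey=np.array([-ex[1],ex[0],0])
    pts=[proj(P[n],[c[0],c[1],z+h]+sx*hx*ex+sy*hy*ey) for h in(a,b) for sx in(-1,1) for sy in(-1,1)]
    u,v,s=W[n]
    p=((np.array(pts)-[u,v]+.5)*U-.5)
    return cv2.convexHull(np.round(p*16).astype(np.int32))
def img(n,x,parts):
    I=np.zeros(M[n].shape,np.uint8)
    for q in parts: cv2.fillConvexPoly(I,hull(n,x[:2],x[2],*q),255,cv2.LINE_AA,4)
    return cv2.GaussianBlur(I,(0,0),U*.4)/255.
BL=[(.03,.088,.0045,.010),(.074,.088,.005,.010)]; BR=[(-.012,.032,.008,.011)]
def cost(x):
    e=0
    for n in M:
        y=np.array(x)
        A=img(n,y,BL); B=np.maximum(img(n,y,BR)-A,0)
        e+=((A-M[n])**2*(1-B)).sum()/U/U
    return e
E
cat > runfit.py <<'E'
from fit import *
res=[]
for yaw in np.arange(0,np.pi,np.pi/12):
    s=minimize(lambda x:cost([x[0]/100,x[1]/100,x[2]]),[55.2,-16.8,yaw],method="Nelder-Mead",options=dict(initial_simplex=[[55.2,-16.8,yaw],[56,-16.8,yaw],[55.2,-16,yaw],[55.2,-16.8,yaw+.2]],maxiter=120))
    res.append((s.fun,s.x))
for f,x in sorted(res,key=lambda t:t[0]): print(round(f,2),x)
b=sorted(res,key=lambda t:t[0])[0][1]; b=[b[0]/100,b[1]/100,b[2]]
o=[]
for n in M:
    c=np.dstack([M[n]*255]*3).astype(np.uint8)
    cv2.polylines(c,[hull(n,b[:2],b[2],*BL[0])//16],True,(0,0,255),2)
    u,v,w=W[n]; p=cv2.resize(P[n]["color"][v:v+w,u:u+w,::-1],c.shape[1::-1],interpolation=cv2.INTER_CUBIC)
    p=cv2.convertScaleAbs(p,alpha=2.5); cv2.polylines(p,[hull(n,b[:2],b[2],*BL[0])//16],True,(0,0,255),2)
    o.append(np.hstack([c,p]))
cv2.imwrite("pics/fit.png",cv2.resize(np.vstack(o),(600,600)))
E
python3 runfit.py
```

```text
top [11. 45. 53. 68. 92.]
side [ 17.03  58.15  77.    97.6  165.  ]
31.45 [ 55.0337 -17.4398   0.3012]
31.45 [ 55.0297 -17.4374   0.3039]
31.46 [ 55.0335 -17.4392   0.3028]
31.46 [ 55.0344 -17.4465   3.4471]
31.46 [ 55.0236 -17.4386   0.3016]
31.46 [ 55.0309 -17.4417   3.4438]
31.47 [ 55.0257 -17.4389   3.4437]
34.16 [ 55.0158 -17.4132   0.5158]
34.24 [ 54.994  -17.4006   0.5231]
70.65 [ 54.8764 -17.5014   1.9988]
70.66 [ 54.8822 -17.5018   1.9993]
70.67 [ 54.8941 -17.5014   2.0017][ WARN:0@1.147] global loadsave.cpp:1063 imwrite_ Unsupported depth image for selected encoder is fallbacked to CV_8U.
```

View pics/fit.png

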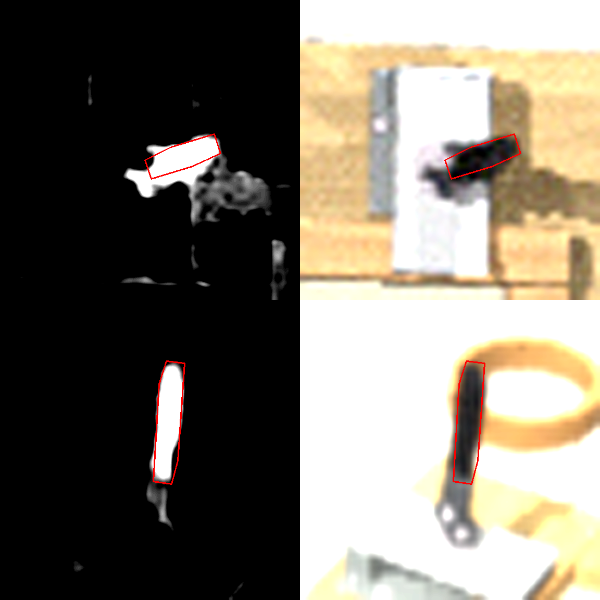

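The fit is good, with yaw near 0.3–0.5, but the threshold suits the bright side background poorly. I'll refine it with per-camera thresholds and small calibration shifts.

```bash
cat > fit2.py <<'E'
from fit import *
T=dict(top=48,side=85)
for n in M:
    u,v,w=W[n];g=cv2.cvtColor(P[n]["color"],cv2.COLOR_RGB2GRAY)[v:v+w,u:u+w]
    G=cv2.resize(g,None,fx=U,fy=U,interpolation=cv2.INTER_CUBIC).astype(float)
    hi=2*T[n]-14; M[n]=np.clip((hi-G)/(hi-14),0,1)
    if n=="top": M[n][:, :][G>50]=0; ign=(G>30)&(G<75)
def sh(I,d): return cv2.warpAffine(I,np.float32([[1,0,d[0]*U],[0,1,d[1]*U]]),I.shape[1::-1])
def cost2(x,sep=False):
    e=[]
    for n,d in(("top",x[3:5]),("side",x[5:7])):
        y=[x[0]/100,x[1]/100,x[2]]
        A=sh(img(n,y,BL),d);B=np.maximum(sh(img(n,y,BR),d)-A,0)
        D=(A-M[n])**2*(1-B)
        # count only near the blade
        m=cv2.dilate((A>.05).astype(np.uint8),np.ones((2*U,2*U)))
        e.append((D*m).sum()/U/U)
    return e if sep else sum(e)+4*sum(np.square(x[3:]))
E
cat > run2.py <<'E'
from fit2 import *
for yaw in np.arange(0.0,.95,.1):
    x0=np.array([55.03,-17.44,0,0,0,0])
    f=lambda q:cost2([q[0],q[1],yaw,*q[2:]])
    sx=np.vstack([x0]+[x0+np.eye(6)[i]*.6 for i in range(6)])
    s=minimize(f,x0,method="Nelder-Mead",options=dict(initial_simplex=sx,maxiter=160))
    q=s.x;print(round(yaw,2),round(s.fun,2),np.array(cost2([q[0],q[1],yaw,*q[2:]],True)),q)
E
python3 run2.py 2>/dev/null
```

```text
top [10. 46. 53. 68. 92.]
side [ 17.03  58.15  77.    98.   165.  ]
0.0 15.73 [6.5577 8.7141] [ 55.1042 -17.5872   0.0573   0.2359  -0.1953  -0.1315]
0.1 14.58 [6.2919 7.9376] [ 55.1043 -17.567    0.0539   0.1941  -0.1869  -0.1132]
0.2 15.68 [6.4977 8.739 ] [ 55.0996 -17.4969   0.1265   0.2528  -0.159   -0.0742]
0.3 19.09 [ 7.5033 11.231 ] [ 55.0763 -17.5005   0.0695   0.1915  -0.1923  -0.0962]
0.4 24.2 [ 8.5426 15.168 ] [ 55.0505 -17.4451   0.129    0.2677  -0.1708  -0.0768]
0.5 22.54 [ 8.5706 13.278 ] [ 54.9927 -17.4342   0.1372   0.242   -0.2879  -0.1159]
0.6 18.39 [7.5276 9.7918] [ 54.9889 -17.4617   0.0774   0.3295  -0.3593  -0.1575]
0.7 16.45 [6.5633 8.7265] [ 54.978  -17.4773   0.1162   0.3373  -0.3925  -0.0907]
0.8 17.0 [6.2192 9.3782] [ 54.9869 -17.4919   0.1923   0.405   -0.3815  -0.0587]
0.9 19.63 [ 7.0036 11.2449] [ 54.9907 -17.5176   0.1758   0.3894  -0.394   -0.0877]
```

```bash
python3 - <<'E' 2>/dev/null
from h import *
np.set_printoptions(precision=2,suppress=True)
o=[]
for n,(u,v,w) in dict(top=(386,196,16),side=(353,160,16)).items():
    ps=[r.capture(n) for _ in range(4)]; p=ps[-1]
    a=np.mean([q["color"].astype(float) for q in ps],0)[v-w:v+w,u-w:u+w,::-1]
    I=cv2.resize(a,(400,400),interpolation=cv2.INTER_LANCZOS4)
    I=255*np.clip(I/ (110 if n=="top" else 150),0,1)**.5
    o.append(I)
    for X in([.5505,-.1745,.063],[.557,-.175,.063],[.5505,-.1745,.151]):
        q=proj(p,X); print(n,X,q,(q-[u-w,v-w]+.5)*12.5)
    for t in("board","strap"):
        for d in r.cut_out(p,t)[:2]:
            ys,xs=np.nonzero(d["pixels"]);print(t,d["conf"],len(xs),cv2.minAreaRect(np.c_[xs,ys].astype(np.float32)))
cv2.imwrite("pics/zoom.png",np.hstack(o))
E
```

```text
top [0.5505, -0.1745, 0.063] [388.51 197.6 ] [237.6 226.3]
top [0.557, -0.175, 0.063] [388.65 195.43] [239.38 199.08]
top [0.5505, -0.1745, 0.151] [394.89 194.53] [317.43 187.9 ]
board 0.8 12348 ((349.68536376953125, 232.81019592285156), (137.9834442138672, 112.07139587402344), 2.045408248901367)
strap 0.94 431 ((386.0, 198.0), (32.0, 14.0), 90.0)
side [0.5505, -0.1745, 0.063] [353.56 170.53] [213.21 337.82]
side [0.557, -0.175, 0.063] [351.8  169.81] [191.31 328.91]
side [0.5505, -0.1745, 0.151] [355.04 147.3 ] [231.8   47.47]
board 0.67 9687 ((359.614990234375, 216.95318603515625), (129.44007873535156, 114.43527221679688), 27.255327224731445)
strap 0.68 165 ((353.4330749511719, 159.99087524414062), (6.620547771453857, 28.41880989074707), 7.765166282653809)
strap 0.6 318 ((352.0000305175781, 175.5), (31.916217803955078, 12.129114151000977), 25.34617805480957)
```

View pics/zoom.png

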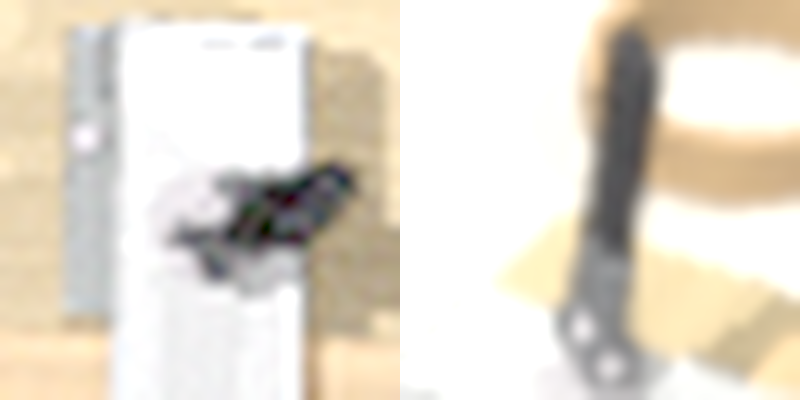

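Both views put the bolt axis near (0.5505, -0.1745). The fold axis yaw stays ambiguous (about 0.1 or 0.7, modulo π), so I'll let the closing fingers resolve it. Moving above the lever.

Call:
move_arm(steps=[{"grip":1,"translation":[0.976,-0.445,0],"twist":[0,0,0]},{"grip":1,"translation":[0.976,-0.445,0],"twist":[0,0,0]},{"grip":1,"translation":[0.976,-0.445,0],"twist":[0,0,0]},{"grip":1,"translation":[0.976,-0.445,0],"twist":[0,0,0]},{"grip":1,"translation":[0.976,-0.445,0],"twist":[0,0,0]},{"grip":1,"translation":[0.976,-0.445,0],"twist":[0,0,0]},{"grip":1,"translation":[0.976,-0.445,0],"twist":[0,0,0]},{"grip":1,"translation":[0.976,-0.445,0],"twist":[0,0,0]},{"grip":1,"translation":[0.976,-0.445,0],"twist":[0,0,0]},{"grip":1,"translation":[0.976,-0.445,0],"twist":[0,0,0]},{"grip":1,"translation":[0.976,-0.445,0],"twist":[0,0,0]},{"grip":1,"translation":[0.976,-0.445,0],"twist":[0,0,0]}])

```text
t: 4.6
tcp_pos: [0.4421, -0.292, 0.2313]
eef_rot: [0.0, 0.98, 0.199, 0.0]
ft_force: [-0.8, 0.5, -0.2]
opening: 0.0852
grip_force: 0.0
```

Call:
move_arm(steps=[{"grip":1,"translation":[0.976,-0.445,0],"twist":[0,0,0]},{"grip":1,"translation":[0.976,-0.445,0],"twist":[0,0,0]},{"grip":1,"translation":[0.976,-0.445,0],"twist":[0,0,0]},{"grip":1,"translation":[0.976,-0.445,0],"twist":[0,0,0]},{"grip":1,"translation":[0.976,-0.445,0],"twist":[0,0,0]},{"grip":1,"translation":[0.976,-0.445,0],"twist":[0,0,0]}])

```text
t: 5.35
tcp_pos: [0.551, -0.1735, 0.2314]
eef_rot: [-0.0, 0.98, 0.199, 0.0]
ft_force: [0.3, -0.5, 0.4]
opening: 0.0855
grip_force: 0.0
```

Call:
move_arm(steps=[{"grip":1,"translation":[0,0,0],"twist":[0,0,-0.157]},{"grip":1,"translation":[0,0,0],"twist":[0,0,-0.157]},{"grip":1,"translation":[0,0,0],"twist":[0,0,-0.157]},{"grip":1,"translation":[0,0,0],"twist":[0,0,-0.157]},{"grip":1,"translation":[0,0,0],"twist":[0,0,-0.157]},{"grip":1,"translation":[0,0,0],"twist":[0,0,-0.157]},{"grip":1,"translation":[0,0,0],"twist":[0,0,-0.157]},{"grip":1,"translation":[0,0,0],"twist":[0,0,-0.157]},{"grip":1,"translation":[0,0,0],"twist":[0,0,-0.157]},{"grip":1,"translation":[0,0,0],"twist":[0,0,-0.157]},{"grip":1,"translation":[0,0,0],"twist":[0,0,0]}])

```text
t: 6.72
tcp_pos: [0.5503, -0.1744, 0.2312]
eef_rot: [-0.0, 0.553, 0.833, 0.0]
ft_force: [0.6, 0.9, 0.3]
opening: 0.0852
grip_force: 0.0
```

```bash
cat > st.py <<'E'
from h import *
np.set_printoptions(precision=4,suppress=True)
def st():
    s=r.observe();q=s["eef_rot"];T=R.from_quat([q[1],q[2],q[3],q[0]]).as_matrix()
    print("t",round(s["t"],2),"tcp",s["tcp_pos"],"yaw_y",round(np.arctan2(T[1,1],T[0,1]),3),"z",T[:,2],"j",np.array(s["joint_positions"]))
    print("F",s["ft_force"],"M",s["wrist_torque"],"open",round(s["opening"]*1e3,2),"grip",s["grip_force"])
    return s,T
if __name__=="__main__":
    s,T=st()
    print("to bolt in tool",T.T@(np.array([.5505,-.1745,.104])-s["tcp_pos"])/.025)
E
python3 st.py
```

```text
t 6.72 tcp [ 0.5503 -0.1744  0.2312] yaw_y 0.398 z [-0.0001  0.0004 -1.    ] j [ 0.456   0.7316 -0.413   1.4686  0.3219  1.009   0.3629]
F [0.5758 0.9041 0.341 ] M [ 0.0098 -0.0346 -0.0044] open 85.23 grip 0.0
to bolt in tool [-0.0086  0.0036  5.0888]
```

Call:
move_arm(steps=[{"grip":1,"translation":[0,0,0.8],"twist":[0,0,0]},{"grip":1,"translation":[0,0,0.8],"twist":[0,0,0]},{"grip":1,"translation":[0,0,0.8],"twist":[0,0,0]},{"grip":1,"translation":[0,0,0.8],"twist":[0,0,0]},{"grip":1,"translation":[0,0,0.8],"twist":[0,0,0]},{"grip":1,"translation":[0,0,0.8],"twist":[0,0,0]},{"grip":1,"translation":[0,0,0.29],"twist":[0,0,0]},{"grip":1,"translation":[0,0,0],"twist":[0,0,0]}])

```text
t: 7.72
tcp_pos: [0.5504, -0.1742, 0.1041]
eef_rot: [-0.0, 0.554, 0.833, -0.0]
ft_force: [0.5, 0.1, -0.6]
opening: 0.0855
grip_force: 0.0
```

Call:
move_arm(force=20, steps=[{"grip":0.35,"translation":[0,0,0],"twist":[0,0,0]},{"grip":0.3,"translation":[0,0,0],"twist":[0,0,0]},{"grip":0.3,"translation":[0,0,0],"twist":[0,0,0]},{"grip":0.3,"translation":[0,0,0],"twist":[0,0,0]}])

```text
t: 8.22
tcp_pos: [0.5505, -0.1743, 0.1042]
eef_rot: [0.0, 0.553, 0.833, 0.0]
ft_force: [0.3, -0.1, -0.2]
opening: 0.0256
grip_force: 0.0
```

```bash
python3 st.py
python3 - <<'E'
from h import *
I=[]
for n,(u,v,w) in dict(top=(386,196,24),side=(353,160,24)).items():
    I.append(cv2.resize(cv2.convertScaleAbs(r.capture(n)["color"][v-w:v+w,u-w:u+w,::-1],alpha=1.7),(400,400),interpolation=cv2.INTER_CUBIC))
cv2.imwrite("pics/g1.png",np.hstack(I))
E
```

```text
t 8.22 tcp [ 0.5505 -0.1743  0.1042] yaw_y 0.399 z [ 0.0002  0.     -1.    ] j [ 0.4228  0.8955 -0.3432  1.608   0.4142  0.7108  0.2801]
F [ 0.3457 -0.0998 -0.1895] M [-0.0297 -0.0111 -0.0366] open 25.61 grip 0.0
to bolt in tool [-0.0086 -0.0024  0.007 ]
```

View pics/g1.png

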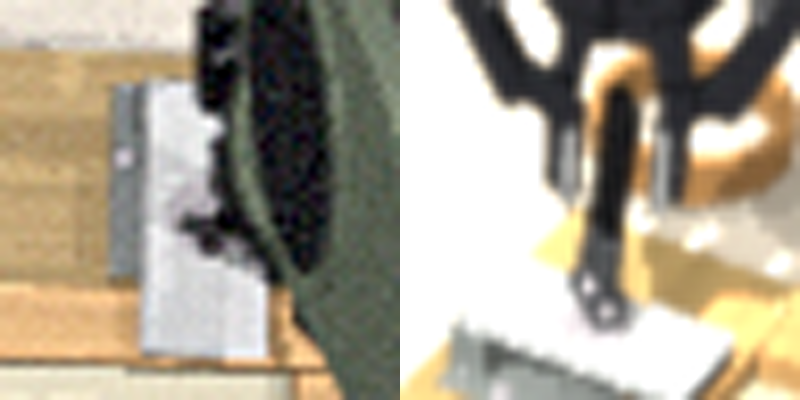

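The side crop shows the blade at (615,140) centred between the fingers at 568 and 664. Closing gently.

Call:
move_arm(force=20, steps=[{"grip":0.2,"translation":[0,0,0],"twist":[0,0,0]},{"grip":0.15,"translation":[0,0,0],"twist":[0,0,0]},{"grip":0.0,"translation":[0,0,0],"twist":[0,0,0]},{"grip":0.0,"translation":[0,0,0],"twist":[0,0,0]}])

```text
t: 8.82
tcp_pos: [0.5511, -0.174, 0.1042]
eef_rot: [0.001, 0.553, 0.833, 0.001]
ft_force: [5.0, 0.5, 0.4]
opening: 0.016
grip_force: 19.5
```

```bash
python3 st.py
```

```text
t 8.82 tcp [ 0.5511 -0.174   0.1042] yaw_y 0.399 z [ 0.0015  0.0003 -1.    ] j [ 0.4225  0.8956 -0.3436  1.6075  0.4143  0.71    0.2802]
F [5.0207 0.5136 0.364 ] M [ 0.1617 -1.6431  0.121 ] open 16.04 grip 19.508180353150237
to bolt in tool [-0.0092 -0.0287  0.0086]
```

Opening 16 mm with a positive Mz means the blade is about 0.38 rad counter-clockwise of the tool, so its yaw is about 0.78. Reopen a little, turn, and regrip.

Call:
move_arm(force=20, steps=[{"grip":0.35,"translation":[0,0,0],"twist":[0,0,0]},{"grip":0.35,"translation":[0,0.04,0],"twist":[0,0,-0.13]},{"grip":0.35,"translation":[0,0,0],"twist":[0,0,-0.13]},{"grip":0.35,"translation":[0,0,0],"twist":[0,0,-0.12]},{"grip":0.2,"translation":[0,0,0],"twist":[0,0,0]},{"grip":0,"translation":[0,0,0],"twist":[0,0,0]},{"grip":0,"translation":[0,0,0],"twist":[0,0,0]},{"grip":0,"translation":[0,0,0],"twist":[0,0,0]}])

```text
t: 9.82
tcp_pos: [0.5522, -0.173, 0.1041]
eef_rot: [0.001, 0.387, 0.922, 0.001]
ft_force: [4.6, 3.0, -4.2]
opening: 0.0103
grip_force: 18.7
```

```bash
python3 st.py
```

```text
t 9.82 tcp [ 0.5522 -0.173   0.1041] yaw_y 0.777 z [ 0.0017  0.0011 -1.    ] j [ 0.4712  0.9104 -0.4485  1.6029  0.5247  0.7492  0.5607]
F [ 4.622   3.0112 -4.1624] M [ 0.8873 -1.5433  0.0701] open 10.3 grip 18.722940530860797
to bolt in tool [ 0.0047 -0.0892  0.0038]
```

Call:
move_arm(force=60, steps=[{"grip":0,"translation":[0,0.05,0],"twist":[0,0,-0.04]},{"grip":0,"translation":[0,0,0],"twist":[0,0,0]},{"grip":0,"translation":[0,0,0],"twist":[0,0,0]}])

```text
t: 10.2
tcp_pos: [0.5532, -0.1718, 0.1042]
eef_rot: [0.001, 0.368, 0.93, 0.001]
ft_force: [6.0, 5.5, -2.9]
opening: 0.0087
grip_force: 58.5
```

```bash
python3 st.py
```

```text
t 10.2 tcp [ 0.5532 -0.1718  0.1042] yaw_y 0.817 z [ 0.0019  0.0015 -1.    ] j [ 0.4741  0.9127 -0.4598  1.6005  0.535   0.7549  0.5902]
F [ 6.0123  5.4575 -2.8871] M [ 1.3316 -1.5119  0.0465] open 8.72 grip 58.46734304912388
to bolt in tool [ 0.0037 -0.151   0.0064]
```

Call:
move_arm(steps=[{"grip":0,"translation":[0,0.05,0],"twist":[0,0,0]},{"grip":0,"translation":[0,0,0],"twist":[0,0,0]}])

```text
t: 10.45
tcp_pos: [0.5534, -0.1715, 0.1041]
eef_rot: [0.0, 0.368, 0.93, 0.0]
ft_force: [3.0, 4.3, -0.1]
opening: 0.0087
grip_force: 59.0
```

```bash
python3 st.py
```

```text
t 10.45 tcp [ 0.5534 -0.1715  0.1041] yaw_y 0.818 z [ 0.0005  0.0006 -1.    ] j [ 0.4725  0.9132 -0.4594  1.5987  0.5351  0.7573  0.5901]
F [ 3.0244  4.3435 -0.053 ] M [ 1.0712 -0.933   0.0269] open 8.66 grip 58.98915287107229
to bolt in tool [ 0.0037 -0.1654  0.0044]
```

Call:
move_arm(steps=[{"grip":0,"translation":[0,0.05,0],"twist":[0,0,0]},{"grip":0,"translation":[0,0,0.0032],"twist":[0,0,0.05]},{"grip":0,"translation":[0,0,0.0032],"twist":[0,0,0.05]},{"grip":0,"translation":[0,0,0.0032],"twist":[0,0,0.05]},{"grip":0,"translation":[0,0,0.0032],"twist":[0,0,0.05]}])

```text
t: 11.08
tcp_pos: [0.5536, -0.1712, 0.1039]
eef_rot: [-0.0, 0.459, 0.888, -0.0]
ft_force: [-2.4, 2.3, 6.1]
opening: 0.0089
grip_force: 62.9
```

```bash
python3 st.py
```

```text
t 11.07 tcp [ 0.5536 -0.1712  0.1039] yaw_y 0.617 z [-0.0008 -0.0002 -1.    ] j [ 0.4448  0.906  -0.4042  1.5983  0.4786  0.7381  0.4371]
F [-2.4252  2.2952  6.063 ] M [0.6565 0.3372 0.2814] open 8.91 grip 62.87490874528885
to bolt in tool [-0.0366 -0.1776 -0.0037]
```

Call:
move_arm(steps=[{"grip":0,"translation":[0,0,0.002],"twist":[0,0,0.05]},{"grip":0,"translation":[0,0,0.002],"twist":[0,0,0.05]},{"grip":0,"translation":[0,0,0.003],"twist":[0,0,0.05]},{"grip":0,"translation":[0,0,0.003],"twist":[0,0,0.05]},{"grip":0,"translation":[0,0,0.003],"twist":[0,0,0.05]}])

```text
t: 11.7
tcp_pos: [0.5534, -0.1712, 0.1035]
eef_rot: [-0.0, 0.566, 0.824, -0.0]
ft_force: [-3.0, 3.1, 6.0]
opening: 0.0089
grip_force: 62.8
```

```bash
python3 st.py
```

```text
t 11.7 tcp [ 0.5534 -0.1712  0.1035] yaw_y 0.367 z [-0.0013 -0.0002 -1.    ] j [ 0.4116  0.8982 -0.3355  1.5999  0.4047  0.7142  0.2515]
F [-2.9708  3.126   6.0078] M [0.7311 0.5299 0.453 ] open 8.88 grip 62.78201624751091
to bolt in tool [-0.0835 -0.1559 -0.0183]
```

Call:
move_arm(steps=[{"grip":0,"translation":[0,0,-0.012],"twist":[0,0,0.05]},{"grip":0,"translation":[0,0,-0.006],"twist":[0,0,0.05]},{"grip":0,"translation":[0,0,0.0032],"twist":[0,0,0.05]},{"grip":0,"translation":[0,0,0.0032],"twist":[0,0,0.05]},{"grip":0,"translation":[0,0,0.0032],"twist":[0,0,0.05]},{"grip":0,"translation":[0,0,0.0032],"twist":[0,0,0.05]}])

```text
t: 12.45
tcp_pos: [0.5534, -0.1711, 0.1033]
eef_rot: [-0.001, 0.683, 0.73, -0.0]
ft_force: [-5.2, 2.4, -3.6]
opening: 0.0088
grip_force: 62.5
```

```bash
python3 st.py
```

```text
t 12.45 tcp [ 0.5534 -0.1711  0.1033] yaw_y 0.066 z [-0.0014  0.0001 -1.    ] j [ 0.3709  0.8912 -0.2526  1.6013  0.3105  0.6903  0.033 ]
F [-5.2019  2.39   -3.624 ] M [0.6807 1.1434 0.3264] open 8.82 grip 62.49416425824165
to bolt in tool [-0.1271 -0.125  -0.0295]
```

Call:
move_arm(steps=[{"grip":0,"translation":[0.015,-0.03,0.008],"twist":[0,0,0.05]},{"grip":0,"translation":[0,0,0.0032],"twist":[0,0,0.05]},{"grip":0,"translation":[0,0,0.0032],"twist":[0,0,0.05]},{"grip":0,"translation":[0,0,0.0032],"twist":[0,0,0.05]}])

```text
t: 12.95
tcp_pos: [0.5531, -0.1708, 0.103]
eef_rot: [-0.0, 0.753, 0.658, -0.0]
ft_force: [-3.9, 1.1, -6.1]
opening: 0.0085
grip_force: 62.5
```

```bash
python3 st.py
```

```text
t 12.95 tcp [ 0.5531 -0.1708  0.103 ] yaw_y -0.134 z [-0.0003  0.0001 -1.    ] j [ 0.3432  0.8872 -0.1972  1.6053  0.2459  0.6739 -0.1103]
F [-3.874   1.106  -6.1171] M [0.1729 0.7416 0.3684] open 8.45 grip 62.450716495513916
to bolt in tool [-0.1591 -0.0818 -0.0401]
```

Call:
move_arm(steps=[{"grip":0,"translation":[0,0,0.0032],"twist":[0,0,0.05]},{"grip":0,"translation":[0,0,0.0032],"twist":[0,0,0.05]},{"grip":0,"translation":[0,0,0.0032],"twist":[0,0,0.05]},{"grip":0,"translation":[0,0,0.0032],"twist":[0,0,0.05]}])

```text
t: 13.45
tcp_pos: [0.553, -0.1707, 0.1027]
eef_rot: [-0.0, 0.815, 0.58, -0.0]
ft_force: [-4.9, 1.9, -6.8]
opening: 0.0089
grip_force: 62.4
```

```bash
python3 st.py
```

```text
t 13.45 tcp [ 0.553  -0.1707  0.1027] yaw_y -0.334 z [-0.0005  0.0002 -1.    ] j [ 0.3157  0.8853 -0.1423  1.6066  0.1791  0.663  -0.2509]
F [-4.87    1.8505 -6.795 ] M [0.3753 1.1255 0.3436] open 8.89 grip 62.37099230289459
to bolt in tool [-0.1746 -0.0438 -0.053 ]
```

Call:
move_arm(steps=[{"grip":0,"translation":[0,-0.03,0.014],"twist":[0,0,0.05]},{"grip":0,"translation":[0,0,0.004],"twist":[0,0,0.05]},{"grip":0,"translation":[0,0,0.0035],"twist":[0,0,0.05]},{"grip":0,"translation":[0,0,0.0035],"twist":[0,0,0.05]}])

```text
t: 13.95
tcp_pos: [0.5526, -0.1705, 0.1023]
eef_rot: [0.0, 0.869, 0.495, 0.0]
ft_force: [-3.5, 1.3, -2.8]
opening: 0.0092
grip_force: 62.6
```

```bash
python3 st.py
```

```text
t 13.95 tcp [ 0.5526 -0.1705  0.1023] yaw_y -0.534 z [ 0.0004  0.     -1.    ] j [ 0.288   0.884  -0.0873  1.6104  0.1111  0.6517 -0.3902]
F [-3.5004  1.3203 -2.7811] M [0.3626 0.5504 0.3342] open 9.16 grip 62.63689622282982
to bolt in tool [-0.1801  0.0069 -0.0685]
```

Call:
move_arm(steps=[{"grip":0,"translation":[0,0,0.0035],"twist":[0,0,0.05]},{"grip":0,"translation":[0,0,0.0035],"twist":[0,0,0.05]},{"grip":0,"translation":[0,0,0.0035],"twist":[0,0,0.05]},{"grip":0,"translation":[0,0,0.0035],"twist":[0,0,0.05]}])

```text
t: 14.45
tcp_pos: [0.5525, -0.1704, 0.1019]
eef_rot: [-0.0, 0.914, 0.406, 0.0]
ft_force: [-3.4, 4.0, 2.3]
opening: 0.0088
grip_force: 62.8
```

```bash
python3 st.py
```

```text
t 14.45 tcp [ 0.5525 -0.1704  0.1019] yaw_y -0.734 z [ 0.0001  0.0003 -1.    ] j [ 0.2605  0.8845 -0.0328  1.6118  0.0417  0.6459 -0.5278]
F [-3.3815  3.9549  2.3112] M [0.6894 0.6854 0.4006] open 8.85 grip 62.84674510359764
to bolt in tool [-0.1762  0.0494 -0.0846]
```

Call:
move_arm(steps=[{"grip":0,"translation":[0,0,0.002],"twist":[0,0,0.05]},{"grip":0,"translation":[0,0,0.003],"twist":[0,0,0.05]},{"grip":0,"translation":[0,0,0.0032],"twist":[0,0,0.05]},{"grip":0,"translation":[0,0,0.0032],"twist":[0,0,0.05]}])

```text
t: 14.95
tcp_pos: [0.5525, -0.1703, 0.1015]
eef_rot: [-0.0, 0.95, 0.313, 0.0]
ft_force: [-3.4, 4.9, 2.5]
opening: 0.0087
grip_force: 62.8
```

```bash
python3 st.py
```

```text
t 14.95 tcp [ 0.5525 -0.1703  0.1015] yaw_y -0.934 z [-0.      0.0004 -1.    ] j [ 0.2332  0.8862  0.0215  1.613  -0.0285  0.6428 -0.6646]
F [-3.3516  4.9465  2.5197] M [1.0761 0.7409 0.3863] open 8.69 grip 62.80328840017319
to bolt in tool [-0.163   0.0869 -0.0981]
```

Call:
move_arm(steps=[{"grip":0,"translation":[0,0,0.003],"twist":[0,0,0.05]},{"grip":0,"translation":[0,0,0.003],"twist":[0,0,0.05]},{"grip":0,"translation":[0,0,0.003],"twist":[0,0,0.05]},{"grip":0,"translation":[0,0,0.003],"twist":[0,0,0.05]}])

```text
t: 15.45
tcp_pos: [0.5525, -0.1702, 0.1012]
eef_rot: [-0.0, 0.976, 0.217, 0.0]
ft_force: [-3.4, 5.3, 2.5]
opening: 0.0089
grip_force: 62.7
```

```bash
python3 st.py
```

```text
t 15.45 tcp [ 0.5525 -0.1702  0.1012] yaw_y -1.134 z [-0.0001  0.0006 -1.    ] j [ 0.2059  0.889   0.0757  1.6142 -0.0991  0.6424 -0.8009]
F [-3.448   5.3495  2.5202] M [1.3194 0.6909 0.3389] open 8.88 grip 62.725486904382706
to bolt in tool [-0.1453  0.1236 -0.1111]
```

Call:
move_arm(steps=[{"grip":0,"translation":[0,-0.035,0.002],"twist":[0,0,0.05]},{"grip":0,"translation":[0,0,0.003],"twist":[0,0,0.05]},{"grip":0,"translation":[0,0,0.003],"twist":[0,0,0.05]},{"grip":0,"translation":[0,0,0.003],"twist":[0,0,0.05]}])

```text
t: 15.95
tcp_pos: [0.5522, -0.1697, 0.1009]
eef_rot: [-0.0, 0.993, 0.118, 0.0]
ft_force: [0.4, 3.8, 0.8]
opening: 0.0089
grip_force: 62.5
```

```bash
python3 st.py
```

```text
t 15.95 tcp [ 0.5522 -0.1697  0.1009] yaw_y -1.334 z [ 0.0003  0.0001 -1.    ] j [ 0.1779  0.8924  0.1303  1.6173 -0.1699  0.6428 -0.9379]
F [0.3817 3.8061 0.7654] M [ 0.763  -0.0482  0.3743] open 8.9 grip 62.5372476875782
to bolt in tool [-0.1122  0.1687 -0.1223]
```

Call:
move_arm(steps=[{"grip":0,"translation":[0,0,0.003],"twist":[0,0,0.05]},{"grip":0,"translation":[0,0,0.003],"twist":[0,0,0.05]},{"grip":0,"translation":[0,0,0.003],"twist":[0,0,0.05]},{"grip":0,"translation":[0,0,0.003],"twist":[0,0,0.05]}])

```text
t: 16.45
tcp_pos: [0.5522, -0.1696, 0.1007]
eef_rot: [-0.0, 1.0, 0.018, 0.0]
ft_force: [2.0, 4.9, 0.8]
opening: 0.0087
grip_force: 62.6
```

```bash
python3 st.py
```

```text
t 16.45 tcp [ 0.5522 -0.1696  0.1007] yaw_y -1.534 z [ 0.0002  0.0003 -1.    ] j [ 0.151   0.8974  0.1844  1.6185 -0.2404  0.6479 -1.0743]
F [1.9779 4.8664 0.7736] M [ 1.1575 -0.377   0.3827] open 8.72 grip 62.642648220062256
to bolt in tool [-0.0763  0.194  -0.134 ]
```

Call:
move_arm(steps=[{"grip":0,"translation":[0.01,-0.03,0.003],"twist":[0,0,0.05]},{"grip":0,"translation":[0,0,0.003],"twist":[0,0,0.05]},{"grip":0,"translation":[0,0,0.003],"twist":[0,0,0.05]},{"grip":0,"translation":[0,0,0.003],"twist":[0,0,0.05]}])

```text
t: 16.95
tcp_pos: [0.5523, -0.1692, 0.1004]
eef_rot: [0.0, 0.997, -0.082, 0.0]
ft_force: [2.8, 0.7, -1.1]
opening: 0.0091
grip_force: 62.6
```

```bash
python3 st.py
```

```text
t 16.95 tcp [ 0.5523 -0.1692  0.1004] yaw_y -1.735 z [ 0.0001 -0.0001 -1.    ] j [ 0.1232  0.9038  0.2392  1.6197 -0.3103  0.6555 -1.2126]
F [ 2.7511  0.6941 -1.1452] M [ 0.2795 -0.4363  0.3743] open 9.06 grip 62.63229042291641
to bolt in tool [-0.0379  0.2232 -0.1456]
```

Call:
move_arm(steps=[{"grip":0,"translation":[0,0,0.003],"twist":[0,0,0.05]},{"grip":0,"translation":[0,0,0.003],"twist":[0,0,0.05]},{"grip":0,"translation":[0,0,0.003],"twist":[0,0,0.05]},{"grip":0,"translation":[0,0,0.003],"twist":[0,0,0.05]}])

```text
t: 17.45
tcp_pos: [0.5524, -0.169, 0.1001]
eef_rot: [-0.0, 0.984, -0.181, 0.0]
ft_force: [3.1, 1.7, -0.9]
opening: 0.0088
grip_force: 62.7
```

```bash
python3 st.py
```

```text
t 17.45 tcp [ 0.5524 -0.169   0.1001] yaw_y -1.934 z [ 0.0002  0.0001 -1.    ] j [ 0.0969  0.9113  0.2934  1.6207 -0.3791  0.6661 -1.3508]
F [ 3.1118  1.7222 -0.8744] M [ 0.3949 -0.6781  0.3293] open 8.77 grip 62.67394378781319
to bolt in tool [ 0.0064  0.2343 -0.1573]
```

Call:
move_arm(steps=[{"grip":0,"translation":[0,0,0.003],"twist":[0,0,0.05]},{"grip":0,"translation":[0,0,0.003],"twist":[0,0,0.05]},{"grip":0,"translation":[0,0,0.003],"twist":[0,0,0.05]},{"grip":0,"translation":[0,0,0.003],"twist":[0,0,0.05]}])

```text
t: 17.95
tcp_pos: [0.5525, -0.1689, 0.0999]
eef_rot: [-0.0, 0.961, -0.278, 0.0]
ft_force: [4.3, 3.3, 3.8]
opening: 0.0091
grip_force: 63.4
```

```bash
python3 st.py
```

```text
t 17.95 tcp [ 0.5525 -0.1689  0.0999] yaw_y -2.134 z [ 0.0005  0.0002 -1.    ] j [ 0.0711  0.9198  0.3478  1.6217 -0.4466  0.6794 -1.4904]
F [4.35   3.2575 3.7513] M [ 0.728  -1.0017  0.3968] open 9.14 grip 63.37798610329628
to bolt in tool [ 0.0503  0.2323 -0.1636]
```

Call:
move_arm(steps=[{"grip":0,"translation":[0,0,0.003],"twist":[0,0,0.05]},{"grip":0,"translation":[0,0,0.003],"twist":[0,0,0.05]},{"grip":0,"translation":[0,0,0.003],"twist":[0,0,0.05]}])

```text
t: 18.32
tcp_pos: [0.5527, -0.1689, 0.0998]
eef_rot: [-0.0, 0.937, -0.349, 0.0]
ft_force: [4.7, 3.8, 5.0]
opening: 0.009
grip_force: 63.9
```

```bash
python3 st.py
```

```text
t 18.32 tcp [ 0.5527 -0.1689  0.0998] yaw_y -2.284 z [ 0.0008  0.0002 -1.    ] j [ 0.052   0.927   0.3885  1.6223 -0.496   0.6912 -1.5964]
F [4.6936 3.8492 4.9782] M [ 0.9006 -1.0187  0.4192] open 9.03 grip 63.85708495974541
to bolt in tool [ 0.082   0.2261 -0.1683]
```

Since about 2.75 rad of turning, Fz and torque have both been rising, so the cams have touched. I'll stop lowering, take off the downward press, and continue in small steps.

Call:
move_arm(steps=[{"grip":0,"translation":[0,-0.03,-0.01],"twist":[0,0,0.05]},{"grip":0,"translation":[0,0,0],"twist":[0,0,0.05]},{"grip":0,"translation":[0,0,0],"twist":[0,0,0.05]}])

```text
t: 18.7
tcp_pos: [0.5529, -0.1686, 0.0998]
eef_rot: [0.0, 0.908, -0.418, 0.0]
ft_force: [4.6, -0.4, 0.9]
opening: 0.009
grip_force: 63.8
```

```bash
python3 st.py
```

```text
t 18.7 tcp [ 0.5529 -0.1686  0.0998] yaw_y -2.434 z [ 0.0002 -0.0002 -1.    ] j [ 0.032   0.9353  0.4304  1.622  -0.5437  0.7061 -1.7052]
F [ 4.5884 -0.4131  0.8716] M [ 0.1602 -1.0689  0.529 ] open 9.05 grip 63.828053176403046
to bolt in tool [ 0.1184  0.2258 -0.1684]
```

Call:
move_arm(steps=[{"grip":0,"translation":[0,0,0],"twist":[0,0,0]},{"grip":0,"translation":[0,0,0],"twist":[0,0,0]}])

```text
t: 18.95
tcp_pos: [0.5528, -0.1685, 0.0997]
eef_rot: [0.0, 0.909, -0.417, 0.0]
ft_force: [4.2, 0.0, -0.2]
opening: 0.0089
grip_force: 61.9
```

Run:
```python
from st import *
m=[]
s,T=st()
for _ in range(6):
    r.capture("top"); s=r.observe(); m.append([*s["ft_force"],s["wrist_torque"][2]])
print(np.array(m))
```

```text
t 18.95 tcp [ 0.5528 -0.1685  0.0997] yaw_y -2.431 z [ 0.0001 -0.0001 -1.    ] j [ 0.0325  0.9351  0.4293  1.622  -0.5426  0.7057 -1.7025]
F [ 4.2432  0.0221 -0.158 ] M [ 0.0023 -1.0966  0.2705] open 8.91 grip 61.94546118378639
[[ 4.4913 -0.3216 -0.1765  0.2906]
 [ 5.0221 -0.9993 -0.3071  0.3437]
 [ 4.4988 -1.5128 -0.2157  0.2997]
 [ 4.703  -0.1339 -0.4771  0.3419]
 [ 4.9075 -0.0988 -1.0499  0.278 ]
 [ 4.9328  0.3274 -0.3975  0.3356]]
```

Call:
move_arm(steps=[{"grip":0,"translation":[0,0,0],"twist":[0,0,0.04]},{"grip":0,"translation":[0,0,0],"twist":[0,0,0.05]}])

```text
t: 19.5
tcp_pos: [0.5529, -0.1685, 0.0997]
eef_rot: [-0.0, 0.889, -0.458, 0.0]
ft_force: [5.7, -0.2, -1.9]
opening: 0.0088
grip_force: 63.5
```

```bash
python3 st.py
```

```text
t 19.5 tcp [ 0.5529 -0.1685  0.0997] yaw_y -2.522 z [ 0.0001  0.     -1.    ] j [ 0.0212  0.9402  0.4542  1.6224 -0.5713  0.7148 -1.7688]
F [ 5.6942 -0.2456 -1.9462] M [-0.1601 -1.3429  0.4006] open 8.8 grip 63.547674268484116
to bolt in tool [ 0.1411  0.2167 -0.1708]
```

Call:
move_arm(steps=[{"grip":0,"translation":[0,0,0],"twist":[0,0,0.05]}])

```text
t: 19.62
tcp_pos: [0.5529, -0.1685, 0.0997]
eef_rot: [-0.0, 0.877, -0.48, 0.0]
ft_force: [4.8, -1.3, -1.8]
opening: 0.0088
grip_force: 63.9
```

Run:
```python
from st import *
m=[]
s,T=st()
for _ in range(8):
    r.capture("top"); s=r.observe(); m.append([*s["ft_force"],s["wrist_torque"][2]])
m=np.array(m);print(m[:,3],m[2:].mean(0));st()
```

```text
t 19.62 tcp [ 0.5529 -0.1685  0.0997] yaw_y -2.572 z [ 0.0002 -0.     -1.    ] j [ 0.015   0.9431  0.4679  1.6225 -0.5869  0.7199 -1.8053]
F [ 4.8374 -1.2536 -1.7584] M [-0.0791 -1.3639  0.4772] open 8.82 grip 63.93176481127739
[0.4161 0.4005 0.3118 0.3184 0.3002 0.3898 0.3233 0.3612] [ 5.8426 -1.1325 -1.6237  0.3341]
t 20.02 tcp [ 0.5529 -0.1685  0.0997] yaw_y -2.571 z [ 0.0002 -0.     -1.    ] j [ 0.0152  0.9431  0.4676  1.6225 -0.5865  0.7197 -1.8042]
F [ 5.9805 -1.8662 -2.0927] M [-0.0403 -1.386   0.3612] open 8.61 grip 62.05495834350586
```

Moving torque is about 0.08 Nm above the drag and the static reading agrees. A touch more to centre the window, then release.

Call:
move_arm(steps=[{"grip":0,"translation":[0,0,0],"twist":[0,0,0.05]},{"grip":0,"translation":[0,0,0],"twist":[0,0,0.05]}])

```text
t: 20.27
tcp_pos: [0.553, -0.1684, 0.0997]
eef_rot: [-0.0, 0.852, -0.523, 0.0]
ft_force: [5.8, -1.0, -2.9]
opening: 0.0092
grip_force: 64.0
```

Run:
```python
from st import *
m=[]
s,T=st()
for _ in range(10):
    r.capture("top"); s=r.observe(); m.append([*s["ft_force"],s["wrist_torque"][2]])
m=np.array(m);print(m[:,3],m[2:].mean(0))
```

```text
t 20.27 tcp [ 0.553  -0.1684  0.0997] yaw_y -2.672 z [ 0.0003  0.     -1.    ] j [ 0.0029  0.9492  0.4951  1.6228 -0.6174  0.7306 -1.8785]
F [ 5.7551 -1.0255 -2.8858] M [-0.1336 -1.5654  0.4293] open 9.21 grip 64.00752916932106
[0.4082 0.3529 0.4177 0.3775 0.4355 0.3984 0.3736 0.3462 0.3536 0.4039] [ 6.1515 -0.8425 -2.5338  0.3883]
```

Call:
move_arm(force=20, steps=[{"grip":0.3,"translation":[0,0,0],"twist":[0,0,0]},{"grip":0.3,"translation":[0,0,0],"twist":[0,0,0]},{"grip":0.3,"translation":[0,0,0],"twist":[0,0,0]},{"grip":0.3,"translation":[0,0,-0.57],"twist":[0,0,0]},{"grip":0.3,"translation":[0,0,-0.57],"twist":[0,0,0]},{"grip":0.3,"translation":[0,0,0],"twist":[0,0,0]}])

```text
t: 21.52
tcp_pos: [0.5533, -0.1686, 0.1297]
eef_rot: [-0.0, 0.852, -0.523, 0.001]
ft_force: [0.7, 0.1, 0.5]
opening: 0.0257
grip_force: 0.0
```

```bash
python3 st.py;  python3 - <<'E'
from h import *
I=[]
for n,(u,v,w) in dict(top=(386,196,24),side=(353,160,24)).items():
    I.append(cv2.resize(cv2.convertScaleAbs(r.capture(n)["color"][v-w:v+w,u-w:u+w,::-1],alpha=1.7),(400,400),interpolation=cv2.INTER_CUBIC))
cv2.imwrite("pics/g2.png",np.hstack(I))
E
```

```text
t 21.52 tcp [ 0.5533 -0.1686  0.1297] yaw_y -2.671 z [ 0.002  -0.0005 -1.    ] j [-0.0108  0.9082  0.5259  1.602  -0.5895  0.7926 -1.9007]
F [0.6555 0.1114 0.5017] M [-0.0184 -0.0298 -0.0088] open 25.74 grip 0.0
to bolt in tool [0.1567 0.209  1.0281]
```

View pics/g2.png

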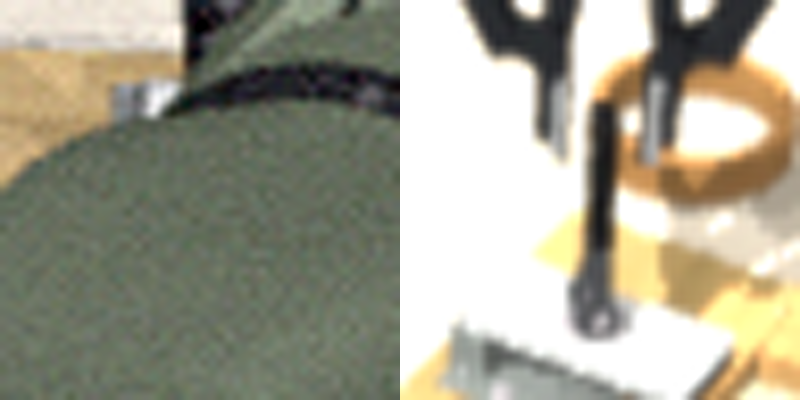

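The side crop shows the upright blade tip at (605,100), edge-on between the finger tips at 555 and 655. Nudging towards +y of the tool to test the fold direction.

Call:
move_arm(steps=[{"grip":0.3,"translation":[0,0.2,0],"twist":[0,0,0]},{"grip":0.3,"translation":[0,0.1,0],"twist":[0,0,0]},{"grip":0.3,"translation":[0,0.06,0],"twist":[0,0,0]},{"grip":0.3,"translation":[0,0.06,0],"twist":[0,0,0]},{"grip":0.3,"translation":[0,0.02,0],"twist":[0,0,0]}])

```text
t: 22.25
tcp_pos: [0.5439, -0.1729, 0.1282]
eef_rot: [-0.001, 0.853, -0.522, 0.001]
ft_force: [9.1, 3.6, -4.3]
opening: 0.0257
grip_force: 5.0
```

```bash
python3 st.py
```

```text
t 22.25 tcp [ 0.5439 -0.1729  0.1282] yaw_y -2.67 z [ 0.0017  0.0006 -1.    ] j [ 0.0014  0.8999  0.5178  1.6317 -0.5924  0.7703 -1.8791]
F [ 9.0712  3.6361 -4.2819] M [ 0.7397 -1.9967  0.0683] open 25.74 grip 4.967060901545892
to bolt in tool [ 0.1776 -0.2019  0.967 ]
```

That's 10 N with no give, which looks like the upright stop. Trying the other direction.

Call:
move_arm(steps=[{"grip":0.3,"translation":[0,-0.44,0],"twist":[0,0,0]},{"grip":0.3,"translation":[0,-0.2,0],"twist":[0,0,0]},{"grip":0.3,"translation":[0,-0.14,0],"twist":[0,0,0]},{"grip":0.3,"translation":[0,-0.1,0],"twist":[0,0,0]},{"grip":0.3,"translation":[0,-0.1,0],"twist":[0,0,0]}])

```text
t: 22.88
tcp_pos: [0.5645, -0.1623, 0.1282]
eef_rot: [0.0, 0.852, -0.523, -0.0]
ft_force: [-4.7, 0.4, 1.8]
opening: 0.0251
grip_force: 2.1
```

```bash
python3 st.py
```

```text
t 22.88 tcp [ 0.5645 -0.1623  0.1282] yaw_y -2.671 z [-0.0009  0.0004 -1.    ] j [-0.0241  0.9239  0.5319  1.5653 -0.588   0.818  -1.9265]
F [-4.6559  0.4048  1.7565] M [0.1552 1.1479 0.0157] open 25.11 grip 2.1068841908709146
to bolt in tool [0.183  0.7204 0.9665]
```

It yields at 4.5 N, so the lever folds towards the tool's -y (yaw 0.47). Next I go up, back behind it, close the fingers and come down behind the tip.

Call:
move_arm(steps=[{"grip":0.3,"translation":[0,0.2,0],"twist":[0,0,0]},{"grip":0.3,"translation":[0,0,-0.8],"twist":[0,0,0]},{"grip":0.3,"translation":[0,0,-0.8],"twist":[0,0,0]},{"grip":0,"translation":[0,0.85,0],"twist":[0,0,0]},{"grip":0,"translation":[0,0.85,0],"twist":[0,0,0]},{"grip":0,"translation":[0,0,0],"twist":[0,0,0]},{"grip":0,"translation":[0,0,0.7],"twist":[0,0,0]},{"grip":0,"translation":[0,0,0.7],"twist":[0,0,0]},{"grip":0,"translation":[0,0,0],"twist":[0,0,0]}])

```text
t: 24.0
tcp_pos: [0.5226, -0.1835, 0.1325]
eef_rot: [-0.0, 0.853, -0.523, -0.001]
ft_force: [0.9, 0.2, 0.5]
opening: -0.0001
grip_force: 0.0
```

```bash
python3 st.py
python3 - <<'E'
from h import *
P=r.capture("side");w=24;u,v=353,160
cv2.imwrite("pics/g3.png",cv2.resize(cv2.convertScaleAbs(P["color"][v-w:v+w,u-w:u+w,::-1],alpha=1.7),(400,400),interpolation=cv2.INTER_CUBIC))
rho=.078;pin=.0586;p=None
for th in np.r_[.1:1.5:.1,1.55]:
    q=np.array([rho*np.sin(th)-.005*np.cos(th),pin+rho*np.cos(th)+.005*np.sin(th)])
    print(round(th,2),np.round(q*1e3,1),"" if p is None else np.round([-(q-p)[0]/.025,-(q-p)[1]/.025],3));p=q
E
```

```text
t 24.0 tcp [ 0.5226 -0.1835  0.1325] yaw_y -2.671 z [-0.0009  0.0006 -1.    ] j [ 0.0253  0.8732  0.5128  1.688  -0.591   0.7413 -1.8383]
F [0.8536 0.1896 0.4508] M [-0.0144 -0.0603  0.0018] open -0.1 grip 0.0
to bolt in tool [ 0.1874 -1.1569  1.1411]
0.1 [  2.8 136.7] 
0.2 [ 10.6 136. ] [-0.311  0.027]
0.3 [ 18.3 134.6] [-0.307  0.058]
0.4 [ 25.8 132.4] [-0.3    0.088]
0.5 [ 33.  129.4] [-0.29   0.118]
0.6 [ 39.9 125.8] [-0.276  0.146]
0.7 [ 46.4 121.5] [-0.26   0.173]
0.8 [ 52.5 116.5] [-0.242  0.198]
0.9 [ 58. 111.] [-0.221  0.221]
1.0 [ 62.9 105. ] [-0.198  0.242]
1.1 [67.2 98.4] [-0.173  0.261]
1.2 [70.9 91.5] [-0.146  0.276]
1.3 [73.8 84.3] [-0.117  0.29 ]
1.4 [76.  76.8] [-0.088  0.3  ]
1.55 [77.9 65.2] [-0.075  0.463]
```

View pics/g3.png

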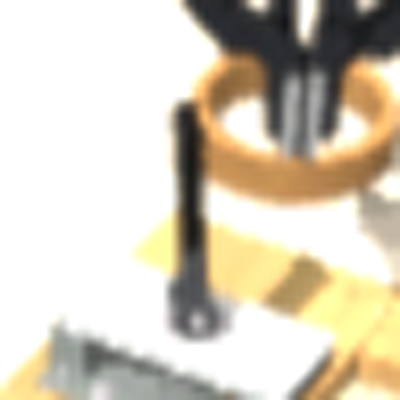

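The lever stands at column 190 and the closed fingers at 303, about 35 mm behind it and clear. Approaching to contact and starting the fold.

Call:
move_arm(steps=[{"grip":0,"translation":[0,-0.4,0],"twist":[0,0,0]},{"grip":0,"translation":[0,-0.3,0],"twist":[0,0,0]},{"grip":0,"translation":[0,-0.3,0],"twist":[0,0,0]},{"grip":0,"translation":[0,-0.2,0],"twist":[0,0,0]},{"grip":0,"translation":[0,-0.2,0.02],"twist":[0,0,0]}])

```text
t: 24.68
tcp_pos: [0.5536, -0.1678, 0.1326]
eef_rot: [0.0, 0.852, -0.523, -0.0]
ft_force: [-4.3, 0.1, -0.1]
opening: -0.0001
grip_force: 1.7
```

```bash
python3 st.py
```

```text
t 24.68 tcp [ 0.5536 -0.1678  0.1326] yaw_y -2.671 z [-0.0008  0.0003 -1.    ] j [-0.0144  0.9062  0.5317  1.596  -0.5868  0.8048 -1.9052]
F [-4.3407  0.1132 -0.0822] M [-0.0261  0.9115  0.0427] open -0.1 grip 1.6693896241486073
to bolt in tool [0.1826 0.2322 1.1456]
```

Call:
move_arm(steps=[{"grip":0,"translation":[0,-0.31,0.05],"twist":[0,0,0]},{"grip":0,"translation":[0,-0.3,0.08],"twist":[0,0,0]},{"grip":0,"translation":[0,-0.29,0.12],"twist":[0,0,0]},{"grip":0,"translation":[0,-0.28,0.15],"twist":[0,0,0]},{"grip":0,"translation":[0,-0.26,0.17],"twist":[0,0,0]},{"grip":0,"translation":[0,-0.24,0.2],"twist":[0,0,0]}])

```text
t: 25.42
tcp_pos: [0.5915, -0.1487, 0.1132]
eef_rot: [-0.0, 0.852, -0.523, -0.0]
ft_force: [-3.8, 0.6, 3.5]
opening: -0.0001
grip_force: 2.0
```

```bash
python3 st.py
```

```text
t 25.43 tcp [ 0.5915 -0.1487  0.1132] yaw_y -2.671 z [ 0.      0.0002 -1.    ] j [-0.0464  0.9744  0.5344  1.4885 -0.5985  0.8455 -1.9716]
F [-3.7879  0.5524  3.5052] M [0.2046 0.9147 0.0339] open -0.06 grip 1.9863619655370712
to bolt in tool [0.1757 1.9303 0.3685]
```

Call:
move_arm(steps=[{"grip":0,"translation":[0,-0.22,0.22],"twist":[0,0,0]},{"grip":0,"translation":[0,-0.2,0.24],"twist":[0,0,0]},{"grip":0,"translation":[0,-0.17,0.26],"twist":[0,0,0]},{"grip":0,"translation":[0,-0.14,0.28],"twist":[0,0,0]},{"grip":0,"translation":[0,-0.11,0.29],"twist":[0,0,0]}])

```text
t: 26.05
tcp_pos: [0.6101, -0.1393, 0.0807]
eef_rot: [-0.0, 0.852, -0.523, -0.0]
ft_force: [-3.0, 1.5, 3.3]
opening: -0.0001
grip_force: 1.8
```

```bash
python3 st.py
```

```text
t 26.05 tcp [ 0.6101 -0.1393  0.0807] yaw_y -2.671 z [ 0.0001  0.0001 -1.    ] j [-0.0533  1.0389  0.5187  1.4433 -0.6204  0.8259 -1.9913]
F [-2.9755  1.4532  3.3161] M [0.2344 0.7695 0.0991] open -0.1 grip 1.7994780616572825
to bolt in tool [ 0.1749  2.7618 -0.9308]
```

Call:
move_arm(steps=[{"grip":0,"translation":[0,-0.08,0.25],"twist":[0,0,0]},{"grip":0,"translation":[0,-0.04,0.2],"twist":[0,0,0]},{"grip":0,"translation":[0,0,0.1],"twist":[0,0,0]},{"grip":0,"translation":[0,0,0.05],"twist":[0,0,0]},{"grip":0,"translation":[0,0,0],"twist":[0,0,0]}])

```text
t: 26.68
tcp_pos: [0.6127, -0.1381, 0.0664]
eef_rot: [-0.0, 0.852, -0.523, 0.0]
ft_force: [-1.6, -0.1, -0.2]
opening: -0.0001
grip_force: 0.4
```

```bash
python3 st.py
```

```text
t 26.68 tcp [ 0.6127 -0.1381  0.0664] yaw_y -2.671 z [ 0.0005 -0.0001 -1.    ] j [-0.051   1.0612  0.5088  1.4407 -0.6308  0.8053 -1.9882]
F [-1.6467 -0.1074 -0.2443] M [0.0292 0.3017 0.0124] open -0.11 grip 0.4256684357002172
to bolt in tool [ 0.1689  2.8762 -1.5061]
```

Call:
move_arm(steps=[{"grip":0,"translation":[0,0,0.06],"twist":[0,0,0]},{"grip":0,"translation":[0,0,0.06],"twist":[0,0,0]},{"grip":0,"translation":[0,0,0],"twist":[0,0,0]}])

```text
t: 27.05
tcp_pos: [0.6129, -0.1383, 0.0637]
eef_rot: [-0.0, 0.852, -0.523, 0.001]
ft_force: [-0.9, 1.5, 5.8]
opening: -0.0001
grip_force: 3.8
```

```bash
python3 st.py
```

```text
t 27.05 tcp [ 0.6129 -0.1383  0.0637] yaw_y -2.671 z [ 0.0011 -0.0003 -1.    ] j [-0.0501  1.0649  0.5065  1.4416 -0.633   0.7998 -1.9863]
F [-0.9028  1.5265  5.8367] M [0.1651 0.3303 0.0433] open -0.1 grip 3.7584021765451325
to bolt in tool [ 0.161   2.8813 -1.6151]
```

Call:
move_arm(steps=[{"grip":0,"translation":[0,0,0.05],"twist":[0,0,0]},{"grip":0,"translation":[0,0,0.03],"twist":[0,0,0]},{"grip":0,"translation":[0,0,0],"twist":[0,0,0]}])

```text
t: 27.42
tcp_pos: [0.6132, -0.1385, 0.0623]
eef_rot: [-0.0, 0.852, -0.523, 0.001]
ft_force: [-1.7, 0.6, 14.7]
opening: 0.0002
grip_force: 8.0
```

```bash
python3 st.py
```

```text
t 27.43 tcp [ 0.6132 -0.1385  0.0623] yaw_y -2.671 z [ 0.002  -0.0007 -1.    ] j [-0.0495  1.0668  0.5054  1.442  -0.6344  0.7965 -1.9852]
F [-1.6831  0.5745 14.68  ] M [ 0.2406  0.5027 -0.012 ] open 0.18 grip 8.047993308714467
to bolt in tool [ 0.1499  2.8868 -1.6725]
```

The force builds against the end stop, with the top at about 62 mm. Retreating and taking a look.

Call:
move_arm(steps=[{"grip":0,"translation":[0,0,-0.3],"twist":[0,0,0]},{"grip":0,"translation":[0,0,-0.8],"twist":[0,0,0]},{"grip":0,"translation":[0,0,-1],"twist":[0,0,0]},{"grip":0,"translation":[0,0,-1],"twist":[0,0,0]},{"grip":0,"translation":[0,0,-1],"twist":[0,0,0]},{"grip":0,"translation":[0,1,-0.5],"twist":[0,0,0]},{"grip":0,"translation":[1,1,0],"twist":[0,0,0]},{"grip":0,"translation":[1,1,0],"twist":[0,0,0]},{"grip":0,"translation":[1,1,0],"twist":[0,0,0]},{"grip":0,"translation":[0,0,0],"twist":[0,0,0]}])

```text
t: 28.68
tcp_pos: [0.5563, -0.2531, 0.1775]
eef_rot: [0.001, 0.851, -0.524, 0.001]
ft_force: [0.6, -0.2, 0.4]
opening: -0.0003
grip_force: 0.0
```

Run:
```python
from st import *
st()
I=[]
for n,(u,v,w) in dict(top=(365,196,40),side=(343,175,32)).items():
    I.append(cv2.resize(cv2.convertScaleAbs(r.capture(n)["color"][v-w:v+w,u-w:u+w,::-1],alpha=1.7),(400,400),interpolation=cv2.INTER_CUBIC))
cv2.imwrite("pics/end.png",np.hstack(I))
```

```text
t 28.68 tcp [ 0.5563 -0.2531  0.1775] yaw_y -2.675 z [ 0.0004 -0.0016 -1.    ] j [ 0.1237  0.8926  0.5648  1.4249 -0.526   0.9754 -1.8587]
F [ 0.6165 -0.1907  0.3848] M [ 0.0386  0.065  -0.0122] open -0.31 grip 0.0
```

View pics/end.png

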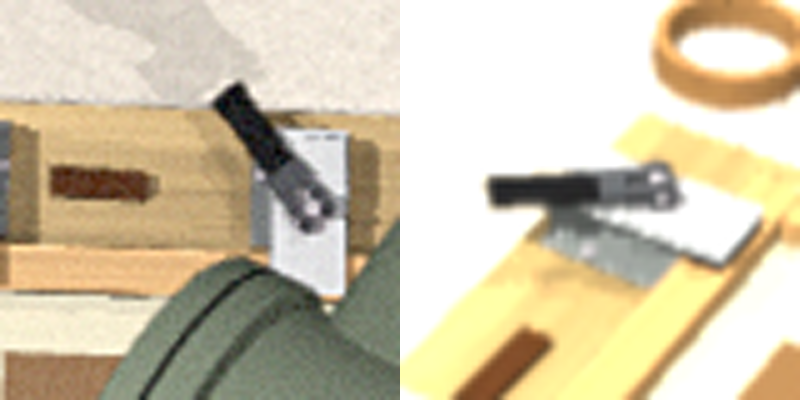

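The lever lies flat, from pivot (310,210) to tip (230,95) in the top crop. The shim and the rest are where they were, and the arm is clear. Handing in.

```bash
python3 -c "
from plant import r
print(r.close_job())"
```

```text
the job is handed in; nothing more can be done
None
```

The open clamp's bolt is snug, by my torque readings about 0.1 Nm above the thread drag, and its lever is folded flat against its end stop; I let go and handed the job in at about 29 s, with no verdict returned.

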